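# Hang the tube gauge plate on its peg stand

## Task

Take the wide gauge plate with the two holes out of the rack, hang it upright by both holes on the two pegs of the wooden stand, and push it back along the pegs until it lies flush against the stand's board. Let go of it, and leave the small plate, the tin, the carton and the jar where they are.

Things in the scene. Friction and masses are not known exactly. Their poses are not given: they have to be found in the camera images.
- gauge_center (a point): Centre of the gauge plate: flat bare aluminium, 180 mm wide (y), 120 mm high (z up), 10 mm thick (x), about 0.4 kg, front and back alike: hang it either way round. Its lower 50 mm are a comb of five notches 12 to 36 mm wide; above that it is solid but for the holes. At the start it stands upright in one rack slot, top edge 135 mm above the table.
- gauge_holes (a point): Point of the gauge plate midway between its two round through holes, 30 mm above its centre and 30 mm below its top edge. The holes are 16 mm in diameter, at y = -60 and +60 mm from this point; their axes run along the plate's x.
- small_center (a point): Centre of the other plate in the rack, a bystander: same aluminium, 110 mm wide (y), 120 mm high, 10 mm thick (x), one 16 mm hole in its middle. It stands in the other slot (the slots are 90 mm apart).
- rack: Fixed dark wooden rack, 150 x 210 mm (x, y), with two straight slots along its y at x = -45 and +45 mm; origin at the middle of its underside. The slots are 13 mm wide, 186 mm long and 25 mm deep, with floors 15 mm and rims 40 mm above the table; plates stand loosely in them and lift straight out.
- stand: Fixed wooden hanging stand. Origin on the table under the middle of the front face of its upright board; x points into the board, y along it, z up. Board 200 mm wide, 18 mm thick (x = 0 to 18 mm), top edge 155 mm above the table; two pegs stick out of its front. Base slab 18 mm thick, x = -95 to +55 mm. A hung plate's top edge stands 13 mm above the board, so a finger behind it keeps it from going home.
- peg_left (a point): Tip of one of the stand's two level round steel pegs, the one at the stand's y = +60 mm. Pegs: 12 mm diameter, 65 mm long from the board's front face toward -x of the stand (roughly toward the robot), axes 140 mm above the table; the last 10 mm taper to 6 mm diameter. Sliding a hung plate along them takes a push of up to about 10 N.
- peg_right (a point): Tip of the other peg, alike, at the stand's y = -60 mm.
- tin: Bystander: round open brass tin, 90 mm across, 50 mm high; origin at the middle of its underside.
- carton: Bystander: open cardboard box, 130 x 100 x 55 mm; origin at the middle of its underside.
- jar: Bystander: glass jar with a steel cap, 70 mm across, 90 mm high; origin at the middle of its underside.
Not all that is in view belongs to the job. Of the things that look like the stand, the largest one is meant.

How it is judged:
By the outcome, as a careful person would: the job done as asked, in the order asked, and still so for the second after the job is handed in, with the robot touching nothing.
It also fails if it takes over 58 s, if anything falls off the work surface, if the arm or the gripper's body presses on something with over 40 N, if the wrist force passes 120 N, or if a joint passes its speed limit or range.

## Robot

A 6-joint arm with a two-finger parallel gripper is mounted at the origin on the work surface. World frame = base frame: x ahead of the robot, y to its left, z up, the work surface at z = 0. Lengths are in m, angles in rad, forces in N, time in s.
With the tool pointing down it reaches from about 0.325 to 0.75 m from the base axis. Payload 7.6 kg.
Tool frame: the origin (TCP) lies at the very end of the fingers, on their centre line; the grasp point (between the pads) lies 19 mm behind it; z points along the fingers, y is the direction in which the jaws open and shut (so a half turn about z gives the same grasp; the last joint's range is limited). The gripper opens to 85 mm and grips with 20 to 120 N. Pads are 22 mm wide; open, the fingers measure 114 mm over their backs; the gripper's body (76 mm by 85 mm) begins 54 mm behind the grasp point. The pads swing forward as they close: fully open they stand 13 mm farther back than shut.
Start: joints at [1.077, 0.052, 1.401, -0, 1.689, -0.07], TCP at [0.216, 0.479, 0.231] pointing down, gripper open.
Joint ranges: [-2.9, 2.9], [-0.91, 2.17], [0.12, 2.37], [-1.06, 4.2], [0.26, 2.73], [-2.93, 2.93]. Speed limits (rad/s): [2.57, 2.57, 3.01, 3.14, 3.14, 3.14].

## Interface

Orientations are given as a rotation vector (axis times angle).
In Python, from plant import observe, camera, get_calibration, job_done gives the robot as it stands.
- The arm moves only by the tool move_arm, never from a script. Its argument "targets" is a list of rows, each a list of 3 entries, a list of its own where there are three numbers: the opening, from 0 (shut) to 1 (fully open), then the shift along the tool's x, y, z in cm, then the turn about the tool's z in degrees. In form: [[fingers, [x, y, z], turn], ...]. A call has exactly 10 rows; each row shifts and turns the commanded pose from where the row before left it, along the tool's axes as they then stand; what a row does not reach is not made up. A row lasts 1/8 s, in which the tool goes at most 62.5 mm and 10.7 degrees, less where a joint would pass 70% of its speed; a pose out of reach is approached as far as the arm can. A call is refused whole if a number of a shift passes 6.25 or a number of a turn 10.7, either way. A call with a gripper value outside its range is refused whole. The fingers move at their own pace and stop on an object; "force" is the grip in N (left out, the last holds). Time passes only in rows, so rows that do not move let the fingers close, or fill a call up. It gives the time, the measured TCP pose, the force and the opening at its end, in the units of the state.
- observe(): the state, without advancing time (a new reading comes with each control period).
- camera(name): name is "scene" or "top" or "wrist"; returns (picture, depth): 480x640x3 uint8, red, green, blue; 480x640 float32, m along the optical axis (not along the pixel's ray), 0 where there is no reading.
- get_calibration(name): a dict with "fx", "fy", "cx", "cy" (pixels), "R" (3x3) and "t" (3): a world point X has camera coordinates R X + t. Camera axes: x right, y down, z forward; pixel columns grow to the right and rows downward; lengths in m; the calibration is good to about 2 mm. A picture is of the moment at which its call begins: read the wrist's pose just before it. get_calibration takes no time and is no camera call; for the wrist camera it gives the pose at the moment of the call.
- job_done(): hands the job in, once; it reports no verdict.
The state is a dict: "time": time; "joints": joint angles; "qvel": joint speeds; "tau": joint torques, N m; "tool_pos": TCP position; "eef_rot": TCP orientation; "wrist_force": force on the tool from outside, world axes, zero at the start; "wrist_torque": the same for the moment, N m; "opening": finger opening in m.
Only numpy, scipy, OpenCV 4.12 (cv2) and the standard library are available. Lean on these libraries where they do the work, as an engineer would, in place of code of your own. Each camera call takes 0.05 s, during which the arm holds its last target.

## Working session

There is one attempt and no reset: what is moved stays moved. The work goes in short steps, Python scripts to look and compute and a tool call to move; the robot and the scene stay as the last step left them, time stands still between calls to the robot, and variables do not carry over. Pictures are saved under pics/ and viewed, and the job is handed in when it is done.

Besides the shell and the picture viewer there is one more tool, called after ">>>" as a command line: name --argument value ..., lists and objects as JSON in quotes. move_arm: Moves the arm, as the interface text tells. Its arguments: {"type":"object","properties":{"targets":{"type":"array"},"force":{"type":"number"}},"required":["targets"]}

```bash
mkdir -p pics; ls; cat > h.py <<'E'
import numpy as np, cv2
from plant import observe, camera, get_calibration
def snap(name,fn):
    c=get_calibration(name); im,d=camera(name)
    cv2.imwrite('pics/'+fn+'.png',im[:,:,::-1]); np.savez('pics/'+fn+'.npz',im=im,d=d,**{k:np.array(c[k]) for k in c}); return im,d,c
def load(fn):
    z=np.load('pics/'+fn+'.npz'); return z['im'],z['d'],{k:z[k] for k in('fx','fy','cx','cy','R','t')}
def pts(d,c):
    v,u=np.mgrid[0:480,0:640]; X=np.stack([(u-c['cx'])/c['fx']*d,(v-c['cy'])/c['fy']*d,d],-1)
    return (X-np.array(c['t']))@np.array(c['R'])
def ray(u,v,c,z):
    R=np.array(c['R']);o=-R.T@np.array(c['t']); w=R.T@np.array([(u-c['cx'])/c['fx'],(v-c['cy'])/c['fy'],1]); return o+w*(z-o[2])/w[2]
def proj(X,c):
    p=np.array(c['R'])@np.array(X)+np.array(c['t']); return p[0]/p[2]*c['fx']+c['cx'],p[1]/p[2]*c['fy']+c['cy']
E
python3 - <<'E'
from h import *
print(observe())
for n in('scene','top','wrist'):
    im,d,c=snap(n,n+'0'); R=np.array(c['R']); print(n,-R.T@np.array(c['t']),R[2],c['fx'])
E
```

```text
pics
{'time': 0.0, 'joints': array([ 1.07669178e+00,  5.28518975e-02,  1.40176274e+00, -4.75493992e-05,
        1.68857438e+00, -7.02896126e-02]), 'qvel': array([ 5.99512535e-04, -2.90491358e-04, -4.12582746e-05,  6.07890506e-04,
       -1.42900765e-03,  1.67668863e-04]), 'tau': array([ 5.14092408e-04, -3.81676805e+01, -3.60175359e+01, -3.49047536e-05,
        6.32193085e-03, -1.61933843e-05]), 'tool_pos': array([0.21574212, 0.47828759, 0.23044531]), 'eef_rot': array([-6.60680094e-01, -3.07092696e+00,  2.42872209e-03]), 'wrist_force': array([-0.72383193, -0.93665348, -0.24769003]), 'wrist_torque': array([ 0.04754681,  0.01835364, -0.01323917]), 'opening': 0.08553276722955515}
scene [ 1.42345121 -0.4026457   0.98830954] [-0.68340946  0.30113446 -0.66503349] 471.2898233049385
top [ 0.30736653 -0.01471328  1.70140934] [ 0.13645938  0.00536229 -0.99063115] 578.1546018039899
wrist [0.14310394 0.5106655  0.37362934] [ 0.28100954 -0.129055   -0.95098814] 369.3664263488881
```

View pics/scene0.png

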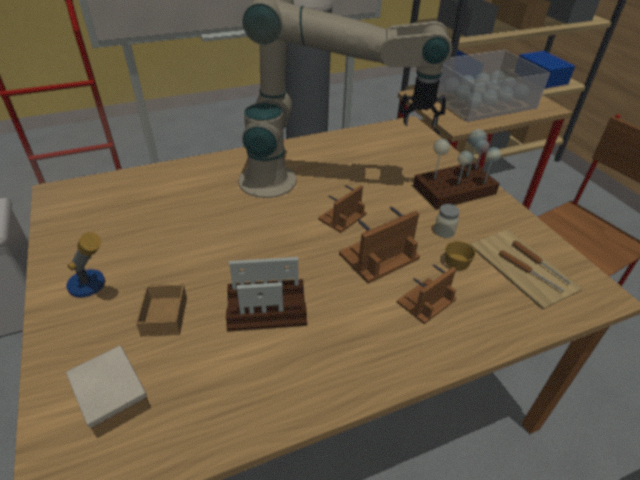

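View pics/top0.png

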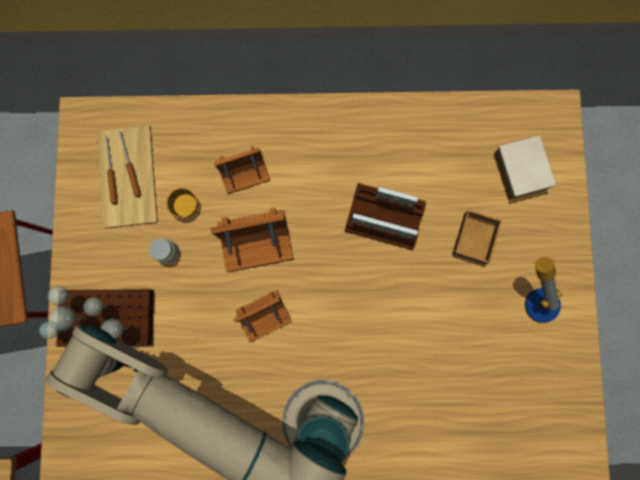

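View pics/wrist0.png

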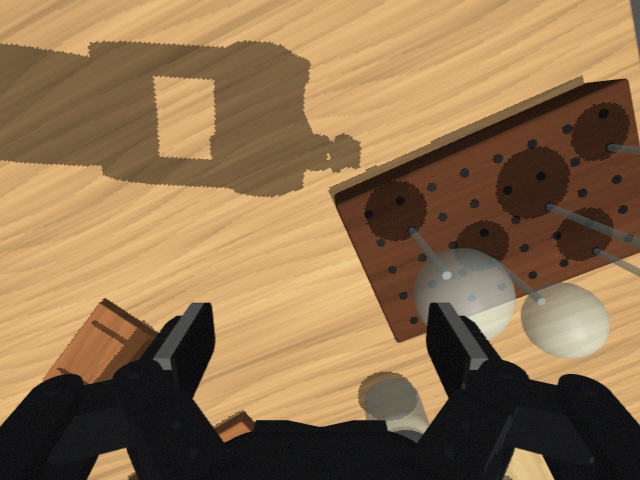

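```bash
python3 - <<'E'
from h import *
im,d,c=load('top0'); P=pts(d,c)
a=cv2.resize(im[140:290,140:290],None,fx=4,fy=4,interpolation=2); b=cv2.resize(im[160:270,330:450],None,fx=5,fy=5,interpolation=2)
cv2.imwrite('pics/c1.png',a[:,:,::-1]);cv2.imwrite('pics/c2.png',b[:,:,::-1])
for n in('top0','scene0'):
    im,d,c=load(n); P=pts(d,c); print(n,(d==0).sum())
    def rect(m,l):
        q=P[m][:,:2].astype(np.float32); print(l,m.sum(),P[m].mean(0).round(4),cv2.minAreaRect(q))
    z=P[...,2]; x=P[...,0];y=P[...,1]
    box=lambda x0,x1,y0,y1:(x>x0)&(x<x1)&(y>y0)&(y<y1)
    for l,u0,u1,v0,v1 in ([('stand',205,300,200,275),('rack',335,435,178,255)] if n=='top0' else [('stand',335,425,200,280),('rack',220,312,250,335)]):
        s=np.zeros(z.shape,bool); s[v0:v1,u0:u1]=1; s&=d>0
        print(l,np.histogram(z[s],bins=np.arange(-.01,.18,.01)))
        for z0,z1 in((.012,.024),(.035,.045),(.1,.14),(.125,.14),(.145,.16)):
            m=s&(z>z0)&(z<z1)
            if m.sum()>10: rect(m,l+str((z0,z1)))
E
```

```text
top0 1193
stand (array([1343, 2124, 1420,  938,   53,   31,   42,   39,   92,   69,   41,
         32,   46,   38,   52,  211,  466,   56]), array([-0.01,  0.  ,  0.01,  0.02,  0.03,  0.04,  0.05,  0.06,  0.07,
        0.08,  0.09,  0.1 ,  0.11,  0.12,  0.13,  0.14,  0.15,  0.16,
        0.17]))
stand(0.012, 0.024) 1952 [0.4969 0.1871 0.0185] ((0.5241957306861877, 0.2057100534439087), (0.2696986198425293, 0.20949658751487732), 84.14057922363281)
stand(0.035, 0.045) 33 [0.5411 0.2029 0.0398] ((0.5616114139556885, 0.19833004474639893), (0.054030511528253555, 0.19573228061199188), 9.438220024108887)
stand(0.1, 0.14) 168 [0.5351 0.1917 0.1218] ((0.5106638073921204, 0.18933112919330597), (0.06525817513465881, 0.1994137167930603), 13.331639289855957)
stand(0.125, 0.14) 72 [0.5318 0.1922 0.1334] ((0.5109372138977051, 0.18817731738090515), (0.06525817513465881, 0.19704219698905945), 13.331639289855957)
stand(0.145, 0.16) 594 [0.5366 0.1947 0.1533] ((0.51418536901474, 0.19112412631511688), (0.08400845527648926, 0.19918866455554962), 11.341156005859375)
rack (array([1518, 2533, 1421,  425,  37
[... 2136 characters left out ...]
  0.08,  0.09,  0.1 ,  0.11,  0.12,  0.13,  0.14,  0.15,  0.16,
        0.17]))
rack(0.012, 0.024) 937 [ 0.6212 -0.1941  0.0172] ((0.6087281703948975, -0.19739845395088196), (0.2098069041967392, 0.11097979545593262), 73.49078369140625)
rack(0.035, 0.045) 1026 [ 0.6047 -0.1912  0.0407] ((0.5883345603942871, -0.19053123891353607), (0.20912142097949982, 0.13017477095127106), 73.95698547363281)
rack(0.1, 0.14) 1388 [ 0.5798 -0.1944  0.1225] ((0.586979866027832, -0.1903935670852661), (0.17879228293895721, 0.10726436227560043), 74.44300842285156)
rack(0.125, 0.14) 659 [ 0.5799 -0.1942  0.1334] ((0.586979866027832, -0.1903935670852661), (0.17879228293895721, 0.10726436227560043), 74.44300842285156)
```

View pics/c1.png

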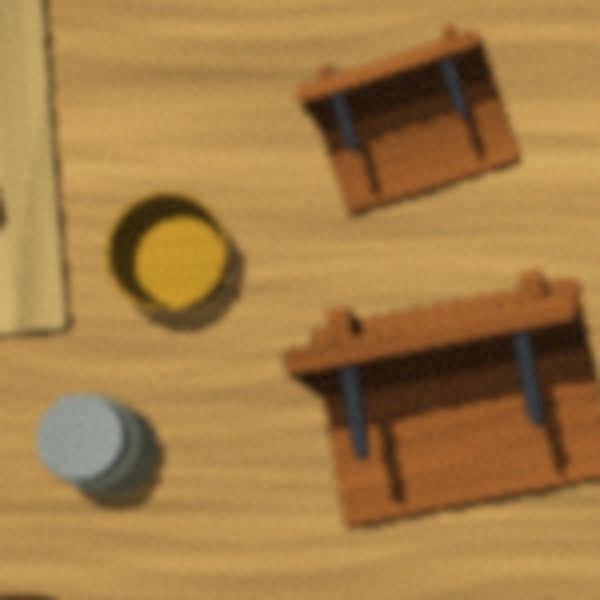

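View pics/c2.png

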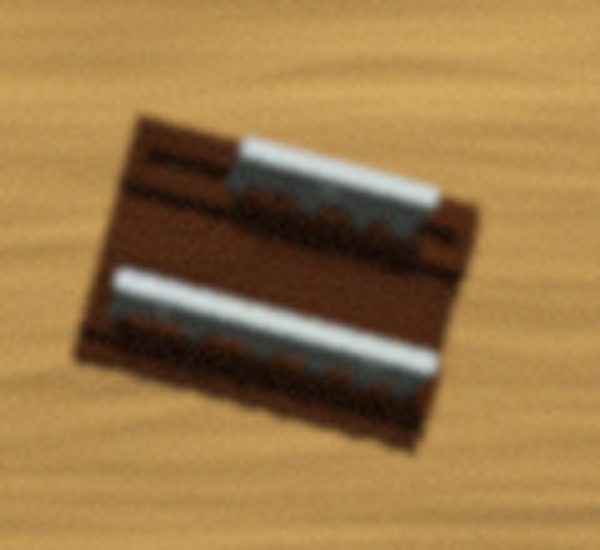

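>>> move_arm --targets '[[1,[-4.6,-2.6,-0.9],0],[1,[-4.6,-2.6,-0.9],0],[1,[-4.6,-2.6,-0.9],0],[1,[-4.6,-2.6,-0.9],0],[1,[-4.6,-2.6,-0.9],0],[1,[-4.6,-2.6,-0.9],0],[1,[-4.6,-2.6,-0.9],0],[1,[-4.6,-2.6,-0.9],0],[1,[0,0,0],10],[1,[0,0,0],10]]'

```text
time: 1.4
tool_pos: [0.4661, 0.1369, 0.3029]
eef_rot: [-1.194, -2.905, 0.0]
wrist_force: [0.2, 0.9, -0.0]
opening: 0.0856
```

>>> move_arm --targets '[[1,[0,0,0],10],[1,[0,0,0],10],[1,[0,0,0],10],[1,[0,0,0],5],[1,[0,0,0],0],[1,[0,0,0],0],[1,[0,0,0],0],[1,[0,0,0],0],[1,[0,0,0],0],[1,[0,0,0],0]]'

```text
time: 2.65
tool_pos: [0.4658, 0.1376, 0.3033]
eef_rot: [-2.004, -2.419, -0.0]
wrist_force: [-0.5, -0.6, -0.1]
opening: 0.0851
```

```bash
python3 - <<'E'
from h import *
o=observe();print(o['time'],o['tool_pos'],o['eef_rot'],o['joints'])
snap('wrist','w1'); snap('top','t1'); 
E
```

```text
2.65 [0.4657892  0.13764566 0.30329616] [-2.00407680e+00 -2.41932077e+00 -1.15368582e-04] [ 2.11248717e-01 -6.41082510e-02  1.37455291e+00  6.87377123e-05
  1.83110684e+00  2.40661368e-02]
```

View pics/w1.png

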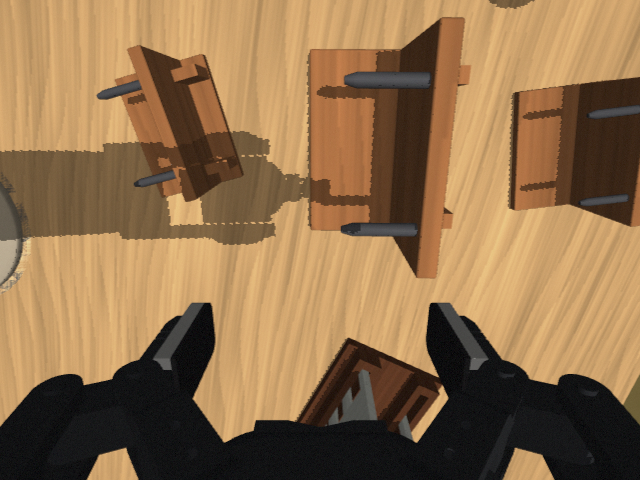

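```bash
python3 - <<'E'
from h import *
im,d,c=load('w1'); P=pts(d,c)
hsv=cv2.cvtColor(im,cv2.COLOR_RGB2HSV)
f=im.astype(int); m=((f[...,2]>=f[...,0]-4)).astype(np.uint8)
for (u0,u1,v0,v1) in((335,440,60,98),(335,425,215,245)):
    s=np.zeros_like(m); s[v0:v1,u0:u1]=m[v0:v1,u0:u1]
    s=cv2.morphologyEx(s,cv2.MORPH_OPEN,np.ones((3,3)))
    cs,_=cv2.findContours(s,0,1); k=max(cs,key=cv2.contourArea)
    p=k[:,0,:].astype(float)
    us=np.arange(p[:,0].min(),p[:,0].max()+1).astype(int)
    mid=[]
    for u in us:
        vv=np.where(s[:,u])[0]
        if len(vv): mid.append((u,vv.mean(),len(vv)))
    mid=np.array(mid); print('tip',mid[0],mid[-1],'w',mid[::10,2])
    body=mid[15:-12]; g=np.polyfit(body[:,0],body[:,1],1)
    A=ray(mid[0,0]-.5,np.polyval(g,mid[0,0]),c,.14); B=ray(mid[-1,0],np.polyval(g,mid[-1,0]),c,.14)
    print('tip world',A.round(4),'end',B.round(4),'yaw',np.degrees(np.arctan2(*(B-A)[[1,0]])),'len',np.linalg.norm(B-A))
    print('depth z along peg',[P[int(round(np.polyval(g,u))),int(u),2].round(4) for u in us[5:-5:10]])
# board top
s=(P[...,2]>.147)&(P[...,2]<.165)&(d>0); s[:,:400]=0; s[:,480:]=0; s[290:]=0
s=cv2.morphologyEx(s.astype(np.uint8),cv2.MORPH_OPEN,np.ones((3,3)))
cs,_=cv2.findContours(s,0,2); k=max(cs,key=cv2.contourArea)
q=np.array([ray(a,b,c,.155)[:2] for a,b in k[:,0]],np.float32)
r=cv2.minAreaRect(q); print('board rect',r)
ys=np.argwhere(s); print(P[s>0][:,2].mean())
# front edge line
e=[]
for v in range(35,262,4):
    uu=np.where(s[v])[0]
    if len(uu): e.append(list(ray(uu[0]-.5,v,c,.155)[:2])+list(ray(uu[-1]+.5,v,c,.155)[:2]))
e=np.array(e)
for j in(0,2):
    g=np.polyfit(e[:,j+1],e[:,j],1); res=e[:,j]-np.polyval(g,e[:,j+1]); g=np.polyfit(e[abs(res)<.003][:,j+1],e[abs(res)<.003][:,j],1); print('edge yaw',-np.degrees(np.arctan(g[0])),'x@y=.19',np.polyval(g,.19),res.std())
E
```

```text
tip [345.   79.5   8. ] [430.   77.5   4. ] w [ 8. 14. 16. 16. 16. 16. 16. 16. 17.]
tip world [0.4643 0.2427 0.14  ] end [0.5288 0.2547 0.14  ] yaw 10.595787553889956 len 0.06565956191555612
depth z along peg [np.float64(0.1437), np.float64(0.1457), np.float64(0.1456), np.float64(0.1456), np.float64(0.1462), np.float64(0.1463), np.float64(0.1468), np.float64(0.1461)]
tip [341. 229.   5.] [416.  228.5  10. ] w [ 5. 12. 12. 12. 12. 13. 13. 13.]
tip world [0.4855 0.125  0.14  ] end [0.5501 0.1364 0.14  ] yaw 10.00199563175827 len 0.06562245298669564
depth z along peg [np.float64(0.1433), np.float64(0.146), np.float64(0.147), np.float64(0.1469), np.float64(0.1454), np.float64(0.147), np.float64(0.1467)]
board rect ((0.5461296439170837, 0.19712449610233307), (0.019871823489665985, 0.1981557011604309), 10.467118263244629)
0.154842106660859
edge yaw 10.464068697768514 x@y=.19 0.5376506331151449 0.0002862905694556453
edge yaw 10.441578458264308 x@y=.19 0.5574778364808214 0.00041472123055768905
```

>>> move_arm --targets '[[1,[-5.3,0.45,0],0],[1,[-5.3,0.45,0],0],[1,[-5.3,0.45,0],0],[1,[-5.3,0.45,0],0],[1,[-5.3,0.45,0],0],[1,[-5.3,0.45,0],0],[1,[-5.2,0.5,0],6.5],[1,[0,0,0],10],[1,[0,0,0],10],[1,[0,0,0],0]]'

```text
time: 4.0
tool_pos: [0.566, -0.2201, 0.3031]
eef_rot: [-2.504, -1.897, 0.0]
wrist_force: [-0.0, -0.1, -0.2]
opening: 0.0854
```

>>> move_arm --targets '[[1,[0,0,0],0],[1,[0,0,0],0],[1,[0,0,0],0],[1,[0,0,0],0],[1,[0,0,0],0],[1,[0,0,0],0],[1,[0,0,0],0],[1,[0,0,0],0],[1,[0,0,0],0],[1,[0,0,0],0]]'

```text
time: 5.25
tool_pos: [0.566, -0.22, 0.3033]
eef_rot: [-2.505, -1.895, -0.0]
wrist_force: [-0.1, 0.5, 1.0]
opening: 0.0855
```

```bash
python3 - <<'E'
from h import *
o=observe();print(o['time'],o['tool_pos'],o['eef_rot'],o['joints'])
im,d,c=snap('wrist','w2'); P=pts(d,c)
s=((P[...,2]>.125)&(P[...,2]<.145)&(d>0)).astype(np.uint8)
cs,_=cv2.findContours(s,0,2)
for k in cs:
    if cv2.contourArea(k)<150: continue
    q=np.array([ray(a,b,c,.135)[:2] for a,b in k[:,0]],np.float32); print(cv2.boundingRect(k),cv2.minAreaRect(q))
E
```

```text
5.25 [ 0.56603998 -0.21996069  0.3032952 ] [-2.50537479e+00 -1.89543072e+00 -1.27741069e-04] [-4.31471861e-01  2.87635118e-01  9.95618382e-01  7.81994287e-05
  1.85830692e+00 -1.56007883e-01]
(377, 118, 22, 129) ((0.6258395910263062, -0.2159310281276703), (0.10963836312294006, 0.011869116686284542), 73.719970703125)
(273, 51, 18, 218) ((0.5442575216293335, -0.17867161333560944), (0.17988283932209015, 0.010963967069983482), 73.75556945800781)
```

View pics/w2.png

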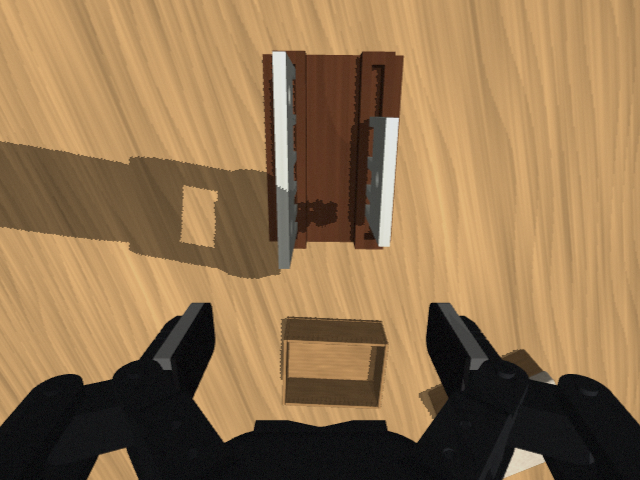

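>>> move_arm --targets '[[0.6,[1.7,-1.6,0],0.5],[0.6,[1.7,-1.6,0],0],[0.6,[0,0,3],0],[0.6,[0,0,4],0],[0.6,[0,0,4],0],[0.6,[0,0,2.5],0],[0.6,[0,0,0],0],[0.6,[0,0,0],0],[0.6,[0,0,0],0],[0.6,[0,0,0],0]]'

```text
time: 6.55
tool_pos: [0.5451, -0.1786, 0.1694]
eef_rot: [2.512, 1.884, 0.002]
wrist_force: [0.7, 0.2, 0.1]
opening: 0.0511
```

```bash
python3 - <<'E'
from h import *
o=observe();print(o['time'],o['tool_pos'],o['eef_rot'],o['opening'])
im,d,c=snap('wrist','w3'); P=pts(d,c)
s=((P[...,2]>.125)&(P[...,2]<.145)&(d>0)).astype(np.uint8)
cs,_=cv2.findContours(s,0,2)
for k in cs:
    if cv2.contourArea(k)<150: continue
    q=np.array([ray(a,b,c,.135)[:2] for a,b in k[:,0]],np.float32); print(cv2.boundingRect(k),cv2.minAreaRect(q))
E
```

```text
6.55 [ 0.5450611  -0.17856764  0.16938585] [2.51247104e+00 1.88356928e+00 1.57877409e-03] 0.05106941152535336
(461, 188, 53, 174) ((0.6265186667442322, -0.2083297222852707), (0.0997518002986908, 0.01510086189955473), 73.79064178466797)
(307, 88, 22, 323) ((0.5438134074211121, -0.17868368327617645), (0.17979252338409424, 0.010029812343418598), 73.7562255859375)
```

View pics/w3.png

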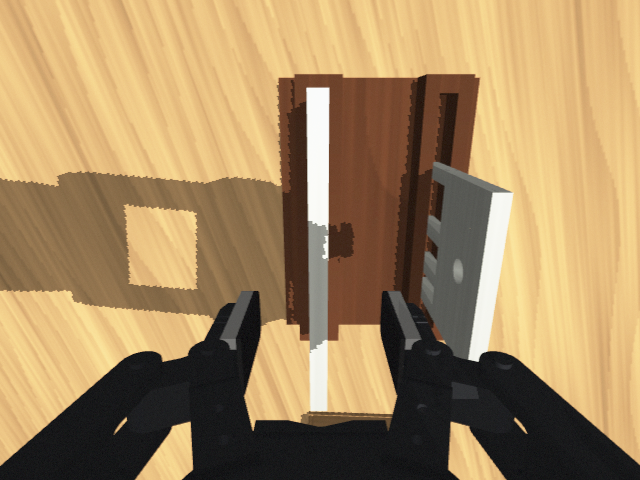

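>>> move_arm --targets '[[0.6,[0,-0.1,2],0],[0.6,[0,0,2],0],[0.6,[0,0,2],0],[0.6,[0,0,0.9],0],[0.6,[0,0,0],0],[0.6,[0,0,0],0],[0,[0,0,0],0],[0,[0,0,0],0],[0,[0,0,0],0],[0,[0,0,0],0]]' --force 80

```text
time: 7.85
tool_pos: [0.544, -0.1782, 0.0998]
eef_rot: [2.513, 1.884, 0.001]
wrist_force: [-0.0, -0.5, 3.4]
opening: 0.009
```

>>> move_arm --targets '[[0,[0,0,0],0],[0,[0,0,0],0],[0,[0,0,0],0],[0,[0,0,0],0],[0,[0,0,-1],0],[0,[0,0,-1],0],[0,[0,0,-1],0],[0,[0,0,-1],0],[0,[0,0,-1],0],[0,[0,0,0],0]]' --force 80

```text
time: 9.1
tool_pos: [0.5442, -0.1783, 0.1505]
eef_rot: [2.512, 1.883, 0.002]
wrist_force: [0.1, 0.2, -3.7]
opening: 0.009
```

```bash
python3 - <<'E'
from h import *
o=observe();print(o['time'],o['tool_pos'],o['eef_rot'],o['opening'],o['wrist_force'])
im,d,c=snap('wrist','w4')
E
```

```text
9.1 [ 0.54420718 -0.17833925  0.1505472 ] [2.51221437e+00 1.88342930e+00 1.85701312e-03] 0.00903064660116618 [ 0.11851725  0.22935146 -3.65284809]
```

View pics/w4.png

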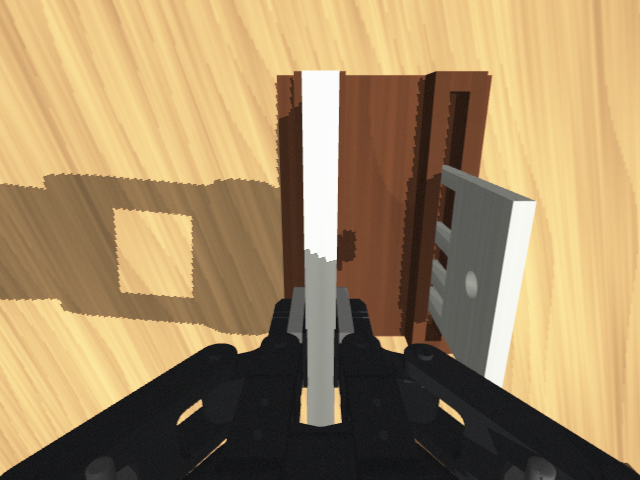

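>>> move_arm --targets '[[0,[0,0,-2],0],[0,[0,0,-2],0],[0,[0,-3.5,0],0],[0,[0,-4,0],0],[0,[0,-4,0],0],[0,[0,-4,0],0],[0,[0,-4,0],-7],[0,[0,0,0],-10],[0,[0,0,0],-9.7],[0,[0,0,0],0]]'

```text
time: 10.4
tool_pos: [0.3563, -0.1234, 0.189]
eef_rot: [-2.012, -2.412, -0.0]
wrist_force: [-0.4, -0.2, -3.6]
opening: 0.0093
```

```bash
cat >> h.py <<'E'
def goto(x,y,h=None):
    from scipy.spatial.transform import Rotation as Ro
    o=observe(); R=Ro.from_rotvec(o['eef_rot']).as_matrix(); dd=np.array([x,y,o['tool_pos'][2]])-o['tool_pos']
    print('pos',o['tool_pos'].round(4),'head',np.degrees(np.arctan2(R[1,1],R[0,1])).round(2),'tilt',(R[:2,2]*57.3).round(2),'shift cm',(R.T@dd*100).round(2),'F',o['wrist_force'].round(1),'t',o['time'])
E
python3 -c "
from h import *
goto(.4454,.1785)"
```

```text
pos [ 0.3563 -0.1234  0.189 ] head 10.33 tilt [-0.01  0.01] shift cm [28.1  14.18  0.  ] F [-0.4 -0.2 -3.6] t 10.4
```

>>> move_arm --targets '[[0,[1,3.5,0],0],[0,[3,3.5,0],0],[0,[4,3.5,0],0],[0,[4,2.5,0],0],[0,[4.5,1.2,0],0],[0,[4.5,0,0],0],[0,[4,0,0],0],[0,[3.1,0,0],0],[0,[0,0,0],0],[0,[0,0,0],0]]'

```text
time: 11.65
tool_pos: [0.4454, 0.1782, 0.189]
eef_rot: [-2.013, -2.412, 0.001]
wrist_force: [-0.5, -1.1, -2.7]
opening: 0.0092
```

```bash
python3 - <<'E'
from h import *
goto(.4454,.1785)
im,d,c=snap('wrist','w5');snap('top','t5');snap('scene','s5')
E
```

```text
pos [0.4454 0.1782 0.189 ] head 10.31 tilt [-0.03 -0.03] shift cm [ 0.03  0.   -0.  ] F [-0.5 -1.1 -2.7] t 11.65
```

View pics/w5.png

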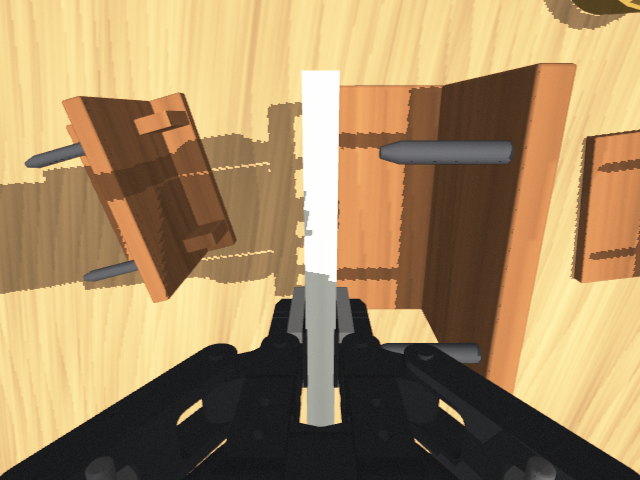

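View pics/s5.png

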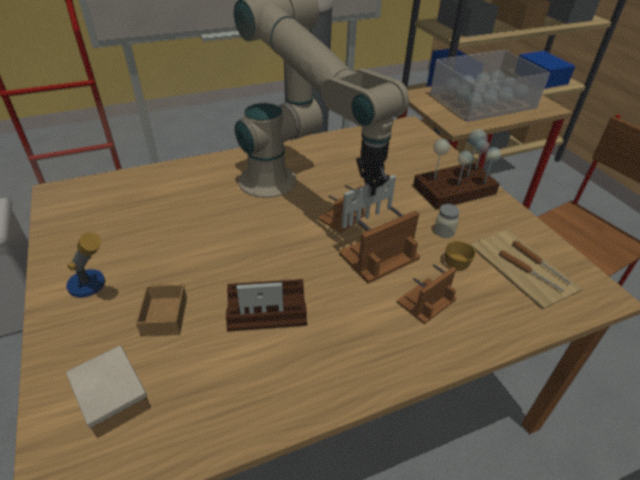

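```bash
python3 - <<'E'
from h import *
im,d,c=load('w5'); P=pts(d,c); f=im.astype(int)
m=((P[...,2]>.205)&(P[...,2]<.24)&(d>0)).astype(np.uint8); m[:, :285]=0; m[:,360:]=0
zz=P[...,2][m>0]; print('ztop',np.median(zz))
yaw=np.radians(10.4); ex=np.array([np.cos(yaw),np.sin(yaw)]); ey=np.array([-ex[1],ex[0]])
e=[]
for v in range(80,280,8):
    uu=np.where(m[v])[0]; e.append((v,uu[0],uu[-1]))
e=np.array(e); vtop=np.where(m[:,310:332].all(1))[0][0]; print('end row',vtop,'cols',e[0],e[-1])
for zt in(.222,.224,.226):
    mid=np.array([ray((a+b)/2,v,c,zt)[:2] for v,a,b in e]); g=np.polyfit(mid[:,1],mid[:,0],1)
    end=ray(np.mean(e[:2,1:]),vtop-.5,c,zt)[:2]; 
    ctr=end-.09*ey
    w=np.linalg.norm(ray(e[3,1]-.5,e[3,0],c,zt)-ray(e[3,2]+.5,e[3,0],c,zt))
    print(zt,'plate yaw',-np.degrees(np.arctan(g[0])),'centre from end',ctr.round(4),'thick',w.round(4), 'lat', ctr@ey, 'tcp lat', observe()['tool_pos'][:2]@ey)
# left peg
mk=(f[...,2]>=f[...,0]-4).astype(np.uint8)
for (u0,u1,v0,v1) in((375,505,135,170),):
    s=np.zeros_like(mk); s[v0:v1,u0:u1]=mk[v0:v1,u0:u1]; s=cv2.morphologyEx(s,cv2.MORPH_OPEN,np.ones((3,3)))
    cols=[(u,np.where(s[:,u])[0].mean(),s[:,u].sum()) for u in range(u0,u1) if s[:,u].any()]; cols=np.array(cols)
    print(cols[0],cols[::20]); b=cols[25:-10]; q=np.array([ray(u,v,c,.14)[:2] for u,v,_ in b]); print('peg left lat',(q@ey).min(),(q@ey).max(),'tip',ray(cols[0,0]-.5,cols[5,1],c,.14))
print('pegs w1 lat', np.array([.4643,.2427])@ey, np.array([.4855,.125])@ey)
E
```

```text
ztop 0.2246330025605613
end row 72 cols [ 80 302 339] [272 305 336]
0.222 plate yaw 10.326191918084822 centre from end [0.4453 0.178 ] thick 0.0101 lat 0.09465308901864712 tcp lat 0.09439490161859604
0.224 plate yaw 10.326191918084978 centre from end [0.4453 0.1778] thick 0.0099 lat 0.09445790239040423 tcp lat 0.09439490161859604
0.226 plate yaw 10.326191918084882 centre from end [0.4453 0.1776] thick 0.0098 lat 0.09426271576216134 tcp lat 0.09439490161859604
[380.  152.5  10. ] [[380.  152.5  10. ]
 [400.  151.5  22. ]
 [420.  152.   23. ]
 [440.  152.   23. ]
 [460.  152.   23. ]
 [480.  152.   23. ]
 [500.  152.   23. ]]
peg left lat 0.15474363474682087 0.15480795557183566 tip [0.46388734 0.24255171 0.14      ]
pegs w1 lat 0.15489775682657375 0.03530438883252637
```

>>> move_arm --targets '[[0,[0.05,0,1.5],0],[0,[0,0,1.5],0],[0,[0,0,1.4],0],[0,[0,0,1],0],[0,[0,0,0],0],[0,[0,0,0],0],[0,[0,0,0],0],[0,[0,0,0],0],[0,[0,0,0],0],[0,[0,0,0],0]]'

```text
time: 13.05
tool_pos: [0.4453, 0.1791, 0.1354]
eef_rot: [2.011, 2.414, 0.0]
wrist_force: [1.2, -0.1, -2.8]
opening: 0.009
```

```bash
python3 - <<'E'
from h import *
goto(.4454,.1785)
im,d,c=snap('wrist','w6');snap('scene','s6')
cv2.imwrite('pics/s6c.png',cv2.resize(im:=load('s6')[0][150:290,300:440],None,fx=4,fy=4,interpolation=2)[:,:,::-1])
E
```

```text
pos [0.4453 0.1791 0.1354] head 10.42 tilt [0.01 0.01] shift cm [-0.06 -0.   -0.  ] F [ 1.2 -0.1 -2.8] t 13.05
```

View pics/w6.png

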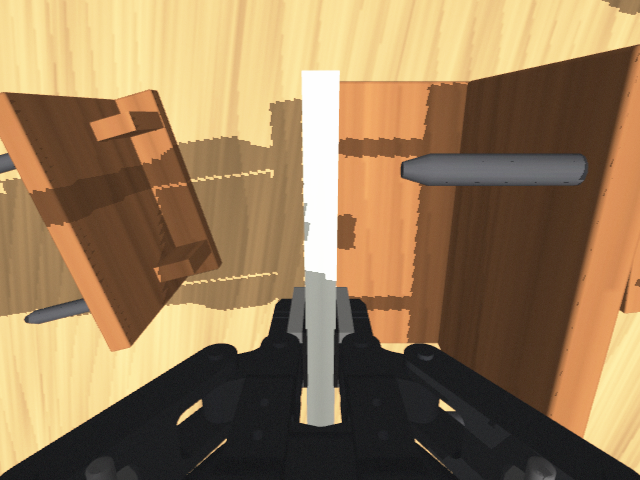

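View pics/s6c.png

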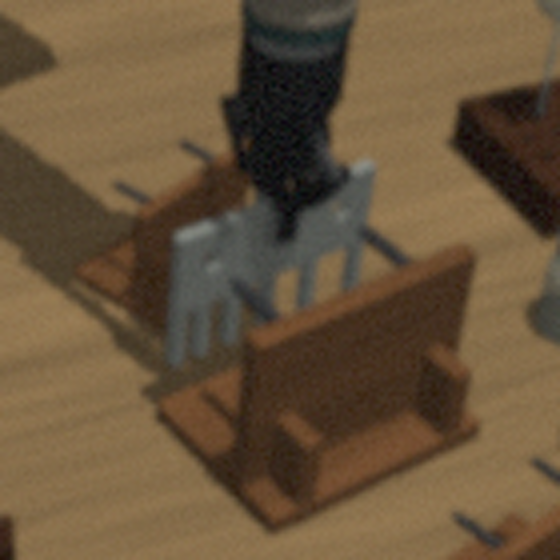

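>>> move_arm --targets '[[0,[0,0.8,0],0],[0,[0,0.8,0],0],[0,[0,0.7,0],0],[0,[0,0.5,0],0],[0,[0,0.5,0],0],[0,[0,0.5,0],0],[0,[0,0.4,0],0],[0,[0,0.4,0],0],[0,[0,0,0],0],[0,[0,0,0],0]]'

```text
time: 14.4
tool_pos: [0.4905, 0.1874, 0.1353]
eef_rot: [-2.01, -2.414, 0.0]
wrist_force: [0.4, -0.6, -3.4]
opening: 0.0086
```

```bash
python3 - <<'E'
from h import *
goto(.4454,.1785)
im,d,c=snap('wrist','w7');print(observe()['wrist_torque'])
E
```

```text
pos [0.4905 0.1874 0.1353] head 10.42 tilt [-0.01  0.  ] shift cm [-0.06 -4.59  0.  ] F [ 0.4 -0.6 -3.4] t 14.4
[0.01015548 0.02269225 0.05908989]
```

View pics/w7.png

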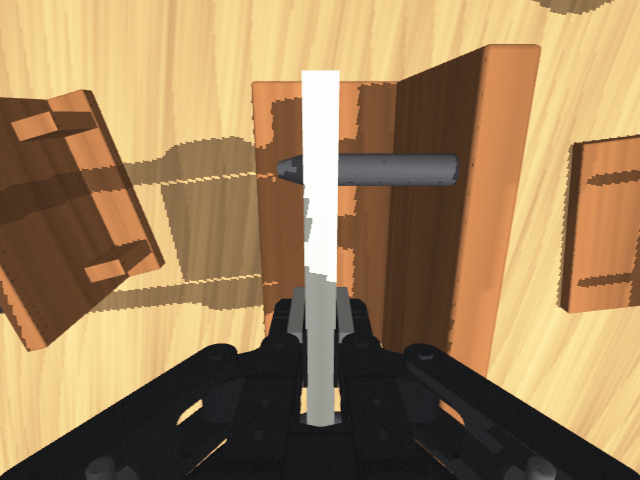

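>>> move_arm --targets '[[0,[0,0.5,0],0],[0,[0,0.5,0],0],[0,[0,0.5,0],0],[0,[0,0,0],0],[0,[0,0,0.2],0],[0,[0,0,0],0],[0,[0,0,0],0],[0.25,[0,0,0],0],[0.25,[0,0,0],0],[0.25,[0,0,0],0]]'

```text
time: 15.7
tool_pos: [0.5055, 0.1902, 0.1337]
eef_rot: [2.01, 2.414, 0.001]
wrist_force: [-0.0, 0.5, 1.3]
opening: 0.0214
```

```bash
python3 - <<'E'
from h import *
goto(.4454,.1785)
im,d,c=snap('wrist','w8');print(observe()['opening'])
E
```

```text
pos [0.5055 0.1902 0.1337] head 10.42 tilt [0.04 0.02] shift cm [-0.06 -6.12 -0.  ] F [-0.   0.5  1.3] t 15.7
0.02139837346884208
```

View pics/w8.png

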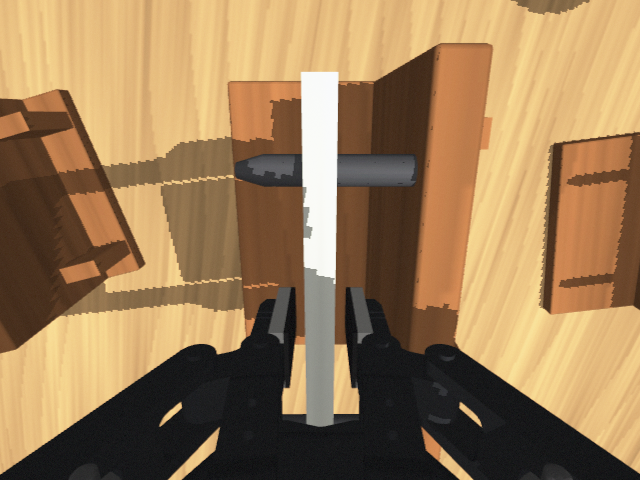

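>>> move_arm --targets '[[0.25,[0,0,-1],0],[0.25,[0,0,-2],0],[0.25,[0,0,-3],0],[0.25,[0,0,-1],0],[0.25,[0,-2.5,0],0],[0,[0,-2.5,0],0],[0,[0,0,0],0],[0,[0,0,0],0],[0,[0,0,0],0],[0,[0,0,0],0]]'

```text
time: 17.0
tool_pos: [0.4564, 0.1811, 0.2031]
eef_rot: [-2.011, -2.414, 0.0]
wrist_force: [-0.1, 0.2, 0.7]
opening: -0.0001
```

```bash
python3 - <<'E'
from h import *
goto(.4454,.1785)
im,d,c=snap('wrist','w9');print(observe()['opening'])
E
```

```text
pos [0.4564 0.1811 0.2031] head 10.41 tilt [-0.02 -0.  ] shift cm [-0.05 -1.13  0.  ] F [-0.1  0.2  0.7] t 17.0
-6.299174675795328e-05
```

View pics/w9.png

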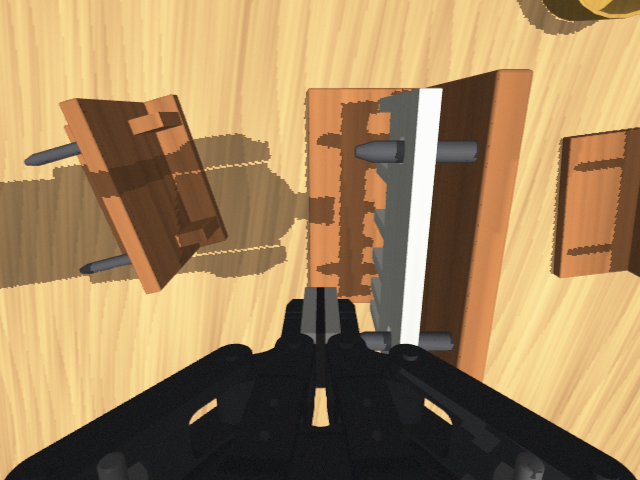

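>>> move_arm --targets '[[0,[0,0,2],0],[0,[0,0,2.5],0],[0,[0,0,2],0],[0,[0,0.7,0],0],[0,[0,0.7,0],0],[0,[0,0.5,0],0],[0,[0,0.4,0],0],[0,[0,0.4,0],0],[0,[0,0.3,0],0],[0,[0,0.3,0],0]]'

```text
time: 18.3
tool_pos: [0.4885, 0.187, 0.1384]
eef_rot: [-2.01, -2.414, 0.001]
wrist_force: [-2.0, -1.9, 0.9]
opening: -0.0003
```

>>> move_arm --targets '[[0,[0,0.2,0],0],[0,[0,0.2,0],0],[0,[0,0.2,0],0],[0,[0,0.2,0],0],[0,[0,0.2,0],0],[0,[0,0.2,0],0],[0,[0,0.1,0],0],[0,[0,0.1,0],0],[0,[0,0,0],0],[0,[0,0,0],0]]'

```text
time: 19.55
tool_pos: [0.5024, 0.1896, 0.1384]
eef_rot: [2.01, 2.414, 0.001]
wrist_force: [-0.7, 0.2, -0.5]
opening: 0.0007
```

```bash
python3 - <<'E'
from h import *
goto(.4454,.1785)
im,d,c=snap('wrist','w10');print(observe()['opening'])
E
```

```text
pos [0.5024 0.1896 0.1384] head 10.42 tilt [0.02 0.01] shift cm [-0.06 -5.81 -0.  ] F [-0.7  0.2 -0.5] t 19.55
-0.0004771086362277242
```

View pics/w10.png

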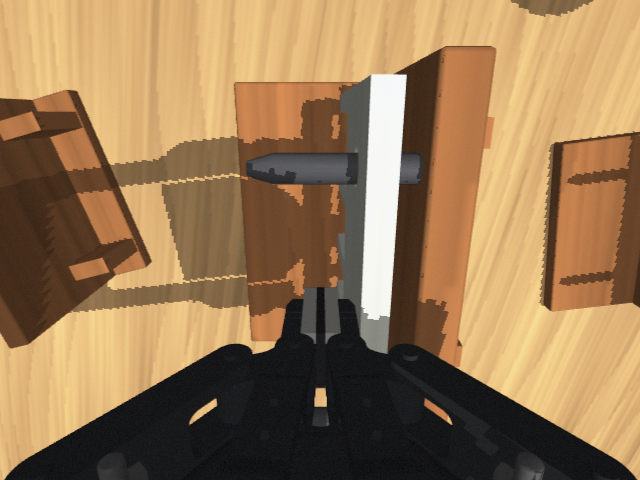

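>>> move_arm --targets '[[0,[0,0.2,0],0],[0,[0,0.2,0],0],[0,[0,0.2,0],0],[0,[0,0.1,0],0],[0,[0,0.1,0],0],[0,[0,0,0],0],[0,[0,0,0],0],[0,[0,0,0],0],[0,[0,0,0],0],[0,[0,0,0],0]]'

```text
time: 20.85
tool_pos: [0.5102, 0.191, 0.1383]
eef_rot: [-2.011, -2.414, -0.0]
wrist_force: [-1.8, -0.2, 0.5]
opening: -0.0001
```

```bash
python3 - <<'E'
from h import *
goto(.4454,.1785)
im,d,c=snap('wrist','w11')
E
```

```text
pos [0.5102 0.191  0.1383] head 10.42 tilt [0.01 0.01] shift cm [-0.06 -6.6  -0.  ] F [-1.8 -0.2  0.5] t 20.85
```

View pics/w11.png

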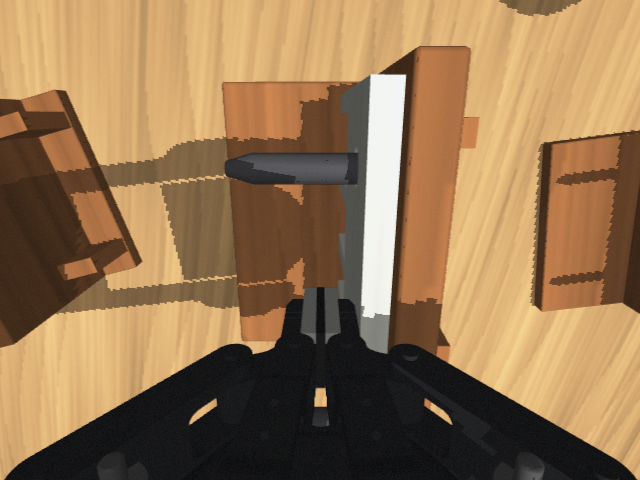

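```bash
cat >> h.py <<'E'
def gap(fn):
    im,d,c=load(fn); P=pts(d,c); yaw=np.radians(10.42); ex=np.array([np.cos(yaw),np.sin(yaw)]); ey=np.array([-ex[1],ex[0]])
    r=[]
    g=im.astype(int); white=(np.ptp(g,axis=2)<25)&(g.min(2)>110)&(P[...,2]>.158)&(P[...,2]<.178)
    wood=(P[...,2]>.15)&(P[...,2]<.16)&(g[...,0]-g[...,2]>40)
    for v in range(85,310,15):
        a=np.where(white[v,:])[0]; b=np.where(wood[v,340:560])[0]+340
        if len(a)>5 and len(b)>5:
            pf=ray(a[0]-.5,v,c,.168)[:2]; pb=ray(a[-1]+.5,v,c,.168)[:2]; w=ray(b[0]-.5,v,c,.155)[:2]; w2=ray(b[-1]+.5,v,c,.155)[:2]
            print(v,'lat %.3f front %.4f back %.4f board %.4f..%.4f ztop %.4f'%(pb@ey,pf@ex,pb@ex,w@ex,w2@ex,np.median(P[v,a,2])))
E
python3 -c "
from h import *
gap('w11')"
```

```text
85 lat 0.182 front 0.5500 back 0.5603 board 0.5647..0.5828 ztop 0.1684
100 lat 0.178 front 0.5499 back 0.5603 board 0.5647..0.5827 ztop 0.1681
115 lat 0.174 front 0.5498 back 0.5603 board 0.5647..0.5826 ztop 0.1683
130 lat 0.170 front 0.5499 back 0.5603 board 0.5647..0.5825 ztop 0.1683
145 lat 0.165 front 0.5498 back 0.5603 board 0.5647..0.5827 ztop 0.1684
160 lat 0.161 front 0.5497 back 0.5603 board 0.5641..0.5827 ztop 0.1684
175 lat 0.156 front 0.5498 back 0.5603 board 0.5648..0.5826 ztop 0.1684
190 lat 0.152 front 0.5497 back 0.5603 board 0.5648..0.5828 ztop 0.1684
205 lat 0.147 front 0.5499 back 0.5603 board 0.5648..0.5827 ztop 0.1683
220 lat 0.142 front 0.5497 back 0.5600 board 0.5648..0.5826 ztop 0.1683
235 lat 0.137 front 0.5496 back 0.5600 board 0.5649..0.5829 ztop 0.1685
250 lat 0.132 front 0.5498 back 0.5600 board 0.5649..0.5828 ztop 0.1684
265 lat 0.127 front 0.5497 back 0.5599 board 0.5649..0.5827 ztop 0.1684
280 lat 0.121 front 0.5498 back 0.5599 board 0.5646..0.5826 ztop 0.1682
295 lat 0.116 front 0.5497 back 0.5599 board 0.5646..0.5828 ztop 0.1682
```

>>> move_arm --targets '[[0,[0,0.1,0],0],[0,[0,0.1,0],0],[0,[0,0.1,0],0],[0,[0,0.1,0],0],[0,[0,0.05,0],0],[0,[0,0,0],0],[0,[0,0,0],0],[0,[0,0,0],0],[0,[0,0,0],0],[0,[0,0,0],0]]'

```text
time: 22.15
tool_pos: [0.5147, 0.1918, 0.1383]
eef_rot: [2.011, 2.414, 0.0]
wrist_force: [-0.8, 0.3, -0.3]
opening: 0.0003
```

```bash
python3 - <<'E'
from h import *
goto(.4454,.1785)
im,d,c=snap('wrist','w12'); gap('w12')
E
```

```text
pos [0.5147 0.1918 0.1383] head 10.42 tilt [0.01 0.01] shift cm [-0.06 -7.05 -0.  ] F [-0.8  0.3 -0.3] t 22.15
85 lat 0.182 front 0.5545 back 0.5645 board 0.5676..0.5828 ztop 0.1683
100 lat 0.178 front 0.5544 back 0.5645 board 0.5676..0.5827 ztop 0.1680
115 lat 0.174 front 0.5543 back 0.5645 board 0.5676..0.5829 ztop 0.1685
130 lat 0.170 front 0.5544 back 0.5645 board 0.5676..0.5827 ztop 0.1683
145 lat 0.165 front 0.5543 back 0.5645 board 0.5676..0.5826 ztop 0.1684
160 lat 0.161 front 0.5545 back 0.5645 board 0.5676..0.5828 ztop 0.1684
175 lat 0.156 front 0.5543 back 0.5645 board 0.5676..0.5826 ztop 0.1683
190 lat 0.152 front 0.5542 back 0.5645 board 0.5676..0.5828 ztop 0.1686
205 lat 0.147 front 0.5544 back 0.5645 board 0.5676..0.5826 ztop 0.1683
220 lat 0.142 front 0.5542 back 0.5645 board 0.5676..0.5828 ztop 0.1685
235 lat 0.137 front 0.5541 back 0.5644 board 0.5676..0.5827 ztop 0.1683
250 lat 0.132 front 0.5543 back 0.5644 board 0.5672..0.5829 ztop 0.1682
265 lat 0.127 front 0.5541 back 0.5644 board 0.5672..0.5827 ztop 0.1682
280 lat 0.121 front 0.5543 back 0.5644 board 0.5672..0.5829 ztop 0.1685
295 lat 0.115 front 0.5542 back 0.5644 board 0.5672..0.5828 ztop 0.1681
```

>>> move_arm --targets '[[0,[0,0.05,0],0],[0,[0,0.05,0],0],[0,[0,0,0],0],[0,[0,0,0],0],[0,[0,0,0],0],[0,[0,0,0],0],[0,[0,0,0],0],[0,[0,0,0],0],[0,[0,0,0],0],[0,[0,0,0],0]]'

```text
time: 23.45
tool_pos: [0.5156, 0.192, 0.1383]
eef_rot: [-2.011, -2.414, -0.0]
wrist_force: [-1.6, -1.1, 1.6]
opening: -0.0001
```

```bash
python3 - <<'E'
from h import *
goto(.4454,.1785)
im,d,c=snap('wrist','w13'); gap('w13')
E
```

```text
pos [0.5156 0.192  0.1383] head 10.42 tilt [0. 0.] shift cm [-0.06 -7.15 -0.  ] F [-1.6 -1.1  1.6] t 23.45
85 lat 0.182 front 0.5552 back 0.5655 board 0.5682..0.5828 ztop 0.1683
100 lat 0.178 front 0.5553 back 0.5655 board 0.5682..0.5827 ztop 0.1683
115 lat 0.174 front 0.5552 back 0.5655 board 0.5682..0.5829 ztop 0.1681
130 lat 0.170 front 0.5551 back 0.5654 board 0.5682..0.5827 ztop 0.1682
145 lat 0.165 front 0.5553 back 0.5654 board 0.5682..0.5829 ztop 0.1683
160 lat 0.161 front 0.5551 back 0.5654 board 0.5682..0.5827 ztop 0.1684
175 lat 0.156 front 0.5553 back 0.5654 board 0.5682..0.5829 ztop 0.1682
190 lat 0.152 front 0.5552 back 0.5654 board 0.5682..0.5827 ztop 0.1682
205 lat 0.147 front 0.5554 back 0.5654 board 0.5682..0.5829 ztop 0.1683
220 lat 0.142 front 0.5552 back 0.5654 board 0.5682..0.5827 ztop 0.1685
235 lat 0.137 front 0.5551 back 0.5654 board 0.5682..0.5829 ztop 0.1685
250 lat 0.132 front 0.5553 back 0.5654 board 0.5682..0.5828 ztop 0.1684
265 lat 0.127 front 0.5551 back 0.5654 board 0.5682..0.5830 ztop 0.1685
280 lat 0.121 front 0.5553 back 0.5654 board 0.5681..0.5828 ztop 0.1683
295 lat 0.115 front 0.5552 back 0.5654 board 0.5681..0.5826 ztop 0.1684
```

Still moving without resistance; continue by small steps until the force rises.

>>> move_arm --targets '[[0,[0,0.05,0],0],[0,[0,0.05,0],0],[0,[0,0,0],0],[0,[0,0,0],0],[0,[0,0,0],0],[0,[0,0,0],0],[0,[0,0,0],0],[0,[0,0,0],0],[0,[0,0,0],0],[0,[0,0,0],0]]'

```text
time: 24.75
tool_pos: [0.5158, 0.192, 0.1383]
eef_rot: [-2.01, -2.413, 0.003]
wrist_force: [-7.0, -2.0, 3.9]
opening: -0.0001
```

```bash
python3 - <<'E'
from h import *
goto(.4454,.1785)
im,d,c=snap('wrist','w14'); gap('w14')
E
```

```text
pos [0.5158 0.192  0.1383] head 10.42 tilt [-0.13 -0.03] shift cm [-0.05 -7.17  0.02] F [-7.  -2.   3.9] t 24.75
85 lat 0.182 front 0.5554 back 0.5654 board 0.5684..0.5827 ztop 0.1683
100 lat 0.178 front 0.5553 back 0.5654 board 0.5684..0.5829 ztop 0.1683
115 lat 0.174 front 0.5555 back 0.5654 board 0.5684..0.5827 ztop 0.1682
130 lat 0.170 front 0.5553 back 0.5654 board 0.5684..0.5829 ztop 0.1683
145 lat 0.165 front 0.5552 back 0.5654 board 0.5684..0.5827 ztop 0.1684
160 lat 0.161 front 0.5554 back 0.5654 board 0.5684..0.5829 ztop 0.1682
175 lat 0.156 front 0.5552 back 0.5657 board 0.5684..0.5827 ztop 0.1680
190 lat 0.152 front 0.5554 back 0.5657 board 0.5684..0.5829 ztop 0.1682
205 lat 0.147 front 0.5553 back 0.5657 board 0.5684..0.5828 ztop 0.1684
220 lat 0.142 front 0.5555 back 0.5657 board 0.5684..0.5829 ztop 0.1681
235 lat 0.137 front 0.5553 back 0.5657 board 0.5684..0.5828 ztop 0.1682
250 lat 0.132 front 0.5552 back 0.5657 board 0.5684..0.5830 ztop 0.1683
265 lat 0.127 front 0.5554 back 0.5657 board 0.5684..0.5828 ztop 0.1682
280 lat 0.121 front 0.5552 back 0.5657 board 0.5684..0.5826 ztop 0.1684
295 lat 0.116 front 0.5554 back 0.5656 board 0.5684..0.5828 ztop 0.1684
```

View pics/w14.png

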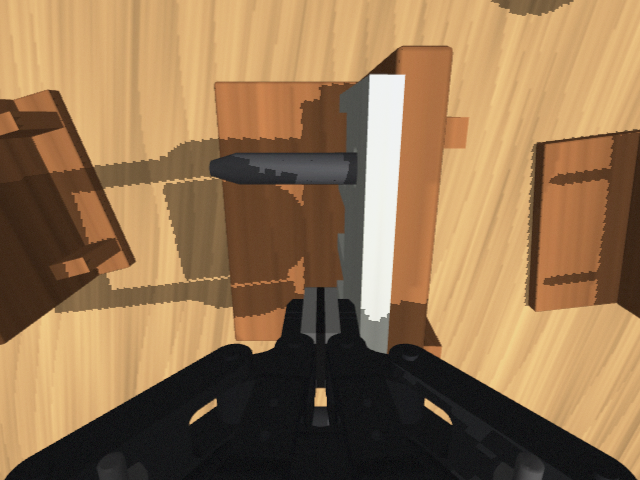

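>>> move_arm --targets '[[0,[0,0.05,0],0],[0,[0,0.05,0],0],[0,[0,0,0],0],[0,[0,0,0],0],[0,[0,0,0],0],[0,[0,0,0],0],[0,[0,0,0],0],[0,[0,0,0],0],[0,[0,0,0],0],[0,[0,0,0],0]]'

```text
time: 26.05
tool_pos: [0.5159, 0.192, 0.1384]
eef_rot: [-2.008, -2.412, 0.006]
wrist_force: [-12.8, -4.2, 6.7]
opening: 0.0002
```

```bash
python3 - <<'E'
from h import *
goto(.4454,.1785)
E
```

```text
pos [0.5159 0.192  0.1384] head 10.43 tilt [-0.27 -0.07] shift cm [-0.06 -7.18  0.03] F [-12.8  -4.2   6.7] t 26.05
```

>>> move_arm --targets '[[0,[0,-0.5,0],0],[0,[0,-1,0],0],[0,[0,-2,0],0],[0,[0,-2.5,0],0],[0,[-2,0,-3],0],[0,[-2,0,-3],0],[0,[-2,0,-3],0],[0,[0,0,-1],0],[0,[0,0,0],0],[0,[0,0,0],0]]'

```text
time: 27.3
tool_pos: [0.4688, 0.123, 0.2367]
eef_rot: [-2.009, -2.414, 0.003]
wrist_force: [-0.8, 0.5, -0.8]
opening: 0.0005
```

```bash
python3 - <<'E'
from h import *
goto(.4454,.1785)
im,d,c=snap('wrist','w15'); snap('scene','s15'); snap('top','t15'); gap('w15')
cv2.imwrite('pics/s15c.png',cv2.resize(load('s15')[0][170:290,320:440],None,fx=5,fy=5,interpolation=2)[:,:,::-1])
# plate front face points in wrist depth: tilt
P=pts(d,c); g=im.astype(int); yaw=np.radians(10.42); ex=np.array([np.cos(yaw),np.sin(yaw)]); ey=np.array([-ex[1],ex[0]])
X=P[...,:2]@ex; L=P[...,:2]@ey
m=(np.ptp(g,axis=2)<25)&(X>.548)&(X<.563)&(L>.0)&(L<.19)&(P[...,2]<.163)&(P[...,2]>.05)&(d>0)
for a in np.arange(.05,.165,.015):
    k=m&(P[...,2]>=a)&(P[...,2]<a+.015)
    if k.sum()>20: print('z',a.round(3),k.sum(),'x med',np.median(X[k]).round(4))
E
```

```text
pos [0.4688 0.123  0.2367] head 10.47 tilt [-0.13 -0.01] shift cm [ 5.88 -1.29  0.  ] F [-0.8  0.5 -0.8] t 27.3
85 lat 0.129 front 0.5546 back 0.5647 board 0.5703..0.5827 ztop 0.1682
100 lat 0.122 front 0.5544 back 0.5646 board 0.5702..0.5828 ztop 0.1678
115 lat 0.114 front 0.5547 back 0.5651 board 0.5701..0.5828 ztop 0.1684
130 lat 0.106 front 0.5545 back 0.5650 board 0.5700..0.5823 ztop 0.1683
145 lat 0.098 front 0.5548 back 0.5649 board 0.5705..0.5823 ztop 0.1681
160 lat 0.090 front 0.5546 back 0.5648 board 0.5704..0.5824 ztop 0.1683
175 lat 0.082 front 0.5544 back 0.5647 board 0.5703..0.5824 ztop 0.1686
190 lat 0.073 front 0.5547 back 0.5646 board 0.5702..0.5825 ztop 0.1684
205 lat 0.064 front 0.5545 back 0.5639 board 0.5701..0.5825 ztop 0.1681
220 lat 0.055 front 0.5548 back 0.5649 board 0.5700..0.5826 ztop 0.1680
235 lat 0.045 front 0.5546 back 0.5648 board 0.5705..0.5826 ztop 0.1680
250 lat 0.036 front 0.5544 back 0.5647 board 0.5704..0.5827 ztop 0.1685
265 lat 0.026 front 0.5547 back 0.5646 board 0.5703..0.5828 ztop 0.1682
280 lat 0.016 front 0.5545 back 0.5645 board 0.5702..0.5828 ztop 0.1678
z 0.05 336 x med 0.5552
z 0.065 405 x med 0.5552
z 0.08 403 x med 0.5551
z 0.095 1007 x med 0.5551
z 0.11 1349 x med 0.5551
z 0.125 1566 x med 0.5551
z 0.14 2465 x med 0.555
z 0.155 1297 x med 0.5551
```

View pics/w15.png

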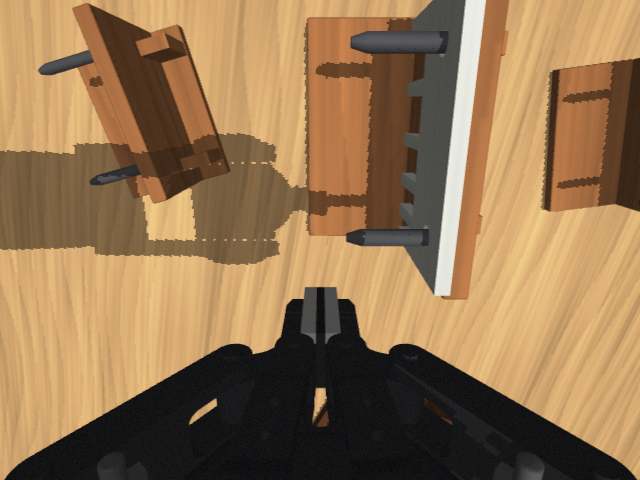

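View pics/s15c.png

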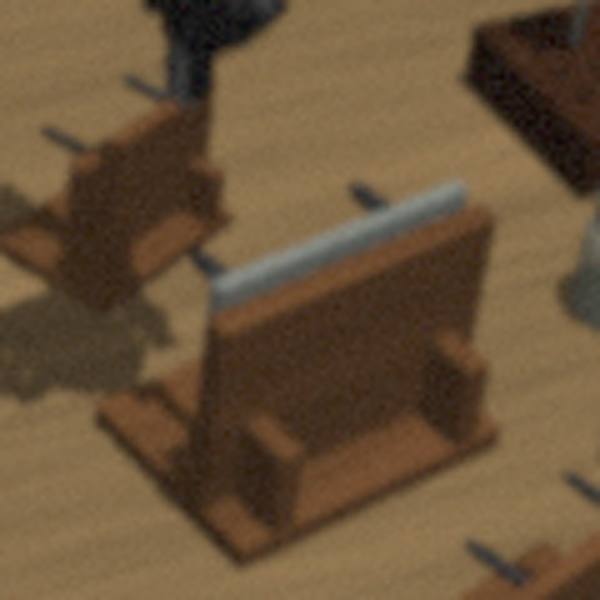

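View pics/s15.png

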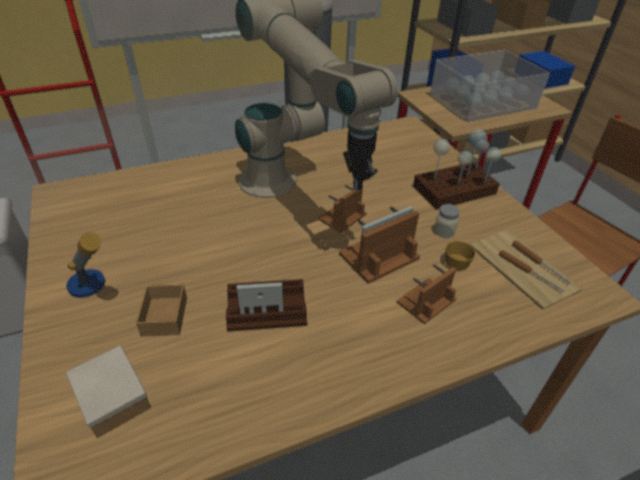

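```bash
python3 -c "
from plant import job_done
print(job_done())"
```

```text
the job is handed in; nothing more can be done
None
```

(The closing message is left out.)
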